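# Scan a tool with the clamped hand scanner and store the reading

### The job

At the tool presetting bench, read the tool holder that stands in front of the clamped hand scanner: squeeze the scanner's trigger all the way in and let it spring back fully. Then store the reading by pressing the small push button on the white operator box fully down and letting it come up again. Do not press the mushroom-headed emergency stop beside it, and do not shift or tip the tool holders standing by the scanner and the box.

Things in the scene. Friction and masses are not known exactly. Their poses are not given: they have to be found in the camera images.
- reader: Pistol-shaped hand scanner on its side, clamped to a stand that is fixed to the table. Origin: centre of the underside of the 150 x 150 x 10 mm base plate. The grey barrel lies along y at x +50 mm (x 14 to 86, y -60 to 117), top at z 106; the black grip runs from it towards -x. The trigger is on the grip's +y side and is squeezed towards -y, towards the grip.
- grip_back (a point): Point on the flat back (-y side) of the grip, across from the trigger pad: reader x -23, y -34, z 75 mm; axes as the reader's. The grip is 28 mm from back to front (y -34 to -6), 34 thick (z 58 to 92), reaching to x -107, with a butt at its end (18 long, y -39 to -1). Open air below it. From here to the trigger pad: 55 mm at rest, 44 squeezed.
- trigger_pad (a point): Middle of the outer face of the trigger, where it is pushed; moves with it. The trigger is a grey paddle 55 mm long, 22 high (z 64 to 86), 8 thick, on a vertical hinge pin at reader x +14, y +6 mm; at rest its free end stands off the grip. Pad at rest: reader x -23, y +21, z 75 (free end x -38, y +25); fully squeezed: x -26, y +10.
- trigger (a joint): Angle of the trigger: 0 at rest, 0.28 rad fully squeezed. It springs back by itself; at the pad it takes about 2 N to start and 7 N to hold fully in.
- panel: White operator box, 140 x 170 x 60 mm high, fixed to the table. Origin: centre of its underside. On its top: the small push button at x -30, y +45 mm, the mushroom emergency stop at x -30, y -45, and a flat dark display in the +x half.
- store_top (a point): Centre of the top face of the small flat round push button (28 mm across, in a round black housing) on the operator box; moves with the button, which is pressed straight down. This is the button to press.
- store (a joint): Travel of the small push button: 0 up, 0.006 m fully down; it takes 5 N to hold it down, and it springs back.
- estop (a joint): Travel of the emergency stop, a mushroom head 42 mm across, its top 43 mm above the box's top, centred 90 mm from the small push button towards the box's -y: 0 up, 0.006 m down. Leave it alone: more than 0.002 counts as pressed.
- tool_a: Loose tool holder to be read, standing upright in a black sleeve (72 mm across at the foot, 165 mm high, 0.9 kg) on the table in front of the scanner's nose. Origin: centre of its underside, z up.
- tool_b: Loose tool holder with a broad milling head, standing upright in a black sleeve (72 mm across at the foot, 113 mm high, 0.9 kg) on the table beyond the operator box. Origin: centre of its underside, z up.
Not all that is in view belongs to the job. What is shaped like the tool_a but pink is not meant.

How it is judged (in metres and radians):
On the way, in this order (a step that is already met when the one before it is completed fails the run):
1. the trigger is squeezed fully in (beyond 0.24 of 0.28 rad) (value of joint trigger above 0.24 rad), for 0.2 s.
2. the trigger has sprung back (below 0.04 rad) (value of joint trigger below 0.04 rad), for 0.1 s.
3. the small push button is fully down (beyond 4.8 of 6 mm), the trigger still released (value of joint store above 0.0048 m and value of joint trigger below 0.04 rad), for 0.1 s.
At the end, for the whole second after the job is handed in: The trigger is back at rest (below 0.04 rad), the push button is up again (below 1.2 mm), the emergency stop is not pressed (below 2 mm), and both tool holders stand upright (within 0.15 rad) within 20 mm of where they were (value of joint trigger below 0.04 rad and value of joint store below 0.0012 m and value of joint estop below 0.002 m and distance of each of tool_a, tool_b from where it was at the start of the episode below 0.02 m and angle between each of tool_a, tool_b's own z axis and vertical below 0.15 rad); the robot touches nothing.
It fails at once if the emergency stop is pressed (more than 2 mm) (value of joint estop above 0.002 m).
It fails at once if the tool holder at the scanner is shifted more than 20 mm or tipped more than 0.15 rad (not (distance of tool_a from where it was at the start of the episode below 0.02 m and angle between tool_a's own z axis and vertical below 0.15 rad)).
It fails at once if the tool holder at the operator box is shifted more than 20 mm or tipped more than 0.15 rad (not (distance of tool_b from where it was at the start of the episode below 0.02 m and angle between tool_b's own z axis and vertical below 0.15 rad)).
It also fails if it takes over 48 s, if anything falls off the work surface, if the arm or the gripper's body presses on something with over 40 N, if the wrist force passes 120 N, or if a joint passes its speed limit or range.

### The arm

A 6-joint arm with a two-finger parallel gripper is mounted at the origin on the work surface. World frame = base frame: x ahead of the robot, y to its left, z up, the work surface at z = 0. Lengths are in mm, angles in degrees, forces in N, time in s.
With the tool pointing down it reaches from about 300 to 850 mm from the base axis. Payload 4.2 kg.
Tool frame: the origin (TCP) lies at the centre of the arm's flange, where the gripper is bolted on; the fingertips stand 191 mm ahead of it and the grasp point (between the pads) lies 172 mm ahead of it; y points along the fingers, x is the direction in which the jaws open and shut, and the axes are right-handed (so a half turn about y gives the same grasp; the last joint's range is limited). The gripper opens to 91 mm and grips with 3 to 60 N. Pads are 32 mm wide; open, the fingers measure 118 mm over their backs; the gripper's body (76 mm by 178 mm) begins 60 mm behind the grasp point.
Start: joints at [72.135, 18.312, 89.639, -0, 72.044, -1.146], TCP at [165.411, 550.692, 404.776] pointing down, gripper open.
Joint ranges: [-177.97, 177.97], [-48.28, 115.42], [12.27, 149.76], [-77.06, 257.06], [2.81, 150.46], [-146.56, 146.56]. Speed limits (degrees/s): [147.25, 147.25, 180, 180, 180, 180].

### API

Orientations are given as [roll, pitch, yaw] about the fixed x, y, z axes, in that order (R = Rz(yaw) Ry(pitch) Rx(roll)).
In Python, from workcell import env gives the robot as it stands.
- The arm moves only by the tool carry_out, never from a script. Its argument "increments" is a list of rows, each a list of 3 entries, a list of its own where there are three numbers: the turn, a rotation vector about the tool's x, y, z in rad, then the shift along the tool's x, y, z in mm, then the closure, from 0 (fully open) to 1 (shut). In form: [[[wx, wy, wz], [dx, dy, dz], claw], ...]. A call has 1 to 10 rows; each row is the pose to reach, as a shift and turn from the pose commanded when the call began, along the tool's axes at that moment; what a row does not reach only later rows make up. A row lasts 1/12 s, in which the tool goes at most 41.7 mm and 7.16 degrees, less where a joint would pass 70% of its speed; a pose out of reach is approached as far as the arm can. A call with a gripper value outside its range is refused whole. The fingers move at their own pace and stop on an object; "force" is the grip in N (left out, the last holds). Time passes only in rows, so rows that repeat a pose let the fingers close. It gives the time, the measured TCP pose, the force and the opening at its end, in the units of the state.
- env.state(): the state, without advancing time (a new reading comes with each control period).
- env.grab_frame(name): name is "scene" or "side" or "wrist"; returns a dict with "frame" (400x640x3 uint8, blue, green, red), "z_map" (400x640 float32, mm along the optical axis (not along the pixel's ray), 0 where there is no reading), "camera_matrix" (3x3 intrinsics, pixels), "rvec" (rotation vector, rad) and "tvec" (3), from world to camera coordinates, as OpenCV has them; the wrist camera has in their place "hand_eye" (4x4, takes a point from camera to tool coordinates, whose origin is the TCP and whose axes are the tool frame's). Camera axes: x right, y down, z forward; pixel columns grow to the right and rows downward; lengths in mm; the calibration is good to about 2 mm. The wrist camera is an equidistant fisheye: a pixel r from the principal point sees the ray r / f radians off the axis. A picture is of the moment at which its call begins: read the wrist's pose just before it.
- env.job_done(): hands the job in, once; it reports no verdict.
The state is a dict: "time_s": time; "qpos": joint angles; "qvel": joint speeds; "effort": joint torques, N m; "ee_pos": TCP position; "ee_rot": TCP orientation; "force": force on the tool from outside, world axes, zero at the start; "torque": the same for the moment, N m; "gripper_width": finger opening in mm.
Only numpy, scipy, OpenCV 4.12 (cv2) and the standard library are available. Lean on these libraries where they do the work, as an engineer would, in place of code of your own. Each camera call takes 0.05 s, during which the arm holds its last target. There are 200 camera calls.

## Working session

There is one attempt and no reset: what is moved stays moved. The work goes in short steps, Python scripts to look and compute and a tool call to move; the robot and the scene stay as the last step left them, time stands still between calls to the robot, and variables do not carry over. Pictures are saved under pics/ and viewed, about 8 in all and at most 12, crops included, and the job is handed in when it is done.

Besides the shell and the picture viewer there is one more tool, called after ">>>" as name([rows], argument=value, ...), one row to a line, values as JSON. carry_out: Moves the arm, as the interface text tells. Its arguments: {"type":"object","properties":{"increments":{"type":"array","items":{"type":"array"}},"force":{"type":"number"}},"required":["increments"]}

```bash
mkdir -p pics; ls
cat > h.py <<'E'
import numpy as np,cv2
from workcell import env
from scipy.spatial.transform import Rotation as R
def grab(n):
    f=env.grab_frame(n); np.savez('/tmp/'+n+'.npz',**{k:np.asarray(v) for k,v in f.items()}); return f
def cloud(f):
    K=np.array(f['camera_matrix']);z=np.array(f['z_map'],float)
    v,u=np.mgrid[:z.shape[0],:z.shape[1]]
    p=np.stack([(u-K[0,2])/K[0,0]*z,(v-K[1,2])/K[1,1]*z,z],-1)
    Rm=cv2.Rodrigues(np.array(f['rvec'],float))[0]
    w=(p-np.array(f['tvec']).ravel())@Rm
    w[z==0]=np.nan
    return w
E
python3 - <<'E'
from h import *
s=env.state();print(s)
for n in('scene','side'):
    f=grab(n);cv2.imwrite(f'pics/{n}0.png',f['frame'])
    print(n,f['camera_matrix'],f['rvec'],f['tvec'])
E
```

```text
pics
{'time_s': 0.0, 'qpos': array([ 7.21392434e+01,  1.83515613e+01,  8.97079458e+01, -1.72612194e-03,
        7.20424277e+01, -1.14584108e+00]), 'qvel': array([-0.03280893,  0.0129579 , -0.03801168,  0.07711763,  0.005932  ,
       -0.03742892]), 'effort': array([ 2.55079278e-03, -4.12457871e+01, -2.31976479e+01,  7.29973731e-02,
        4.58171521e-02, -1.13925814e-04]), 'ee_pos': array([165.32541034, 550.54034184, 403.91033918]), 'ee_rot': array([-89.99960233,   0.1019472 ,  73.28561851]), 'force': array([-0.39985597, -0.09920928,  0.04059325]), 'torque': array([-0.0306994 ,  0.0037838 , -0.00407927]), 'gripper_width': 91.11854052695764}
scene [[453.41235872   0.         315.84592118]
 [  0.         453.41235872 201.47494552]
 [  0.           0.           1.        ]] [ 2.03720591  0.7801201  -0.44875298] [-443.62854523 -124.48456407 1652.27394177]
side [[459.202748     0.         317.93773208]
 [  0.         459.202748   210.19548253]
 [  0.           0.           1.        ]] [ 2.16860889 -0.82097933  0.39208669] [-425.63273845  323.71888874  907.92788793]
```

View pics/scene0.png

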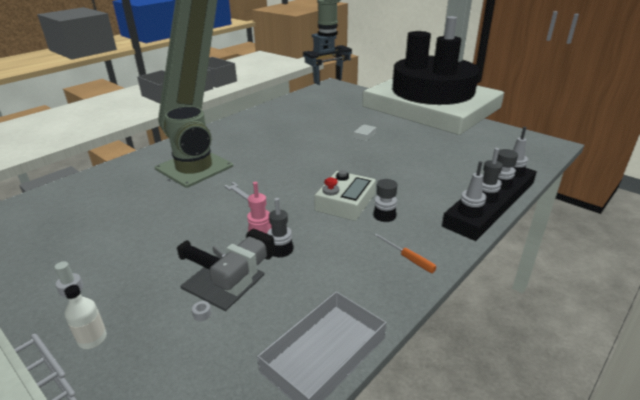

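View pics/side0.png

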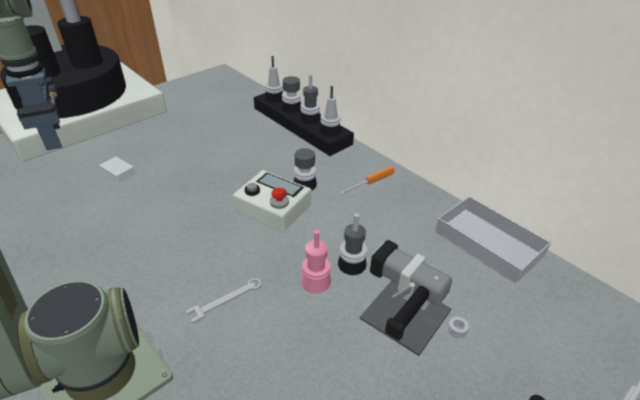

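Both views show the reader (side: base plate at about 405,318, nose at 380,258, grip butt at 395,325), the panel (275,195; black button at 252,188, red e-stop at 280,195), tool_a (353,245) and tool_b (305,168). The pink decoy is at (316,265).

Run:
```python
from h import *
ld=lambda n:dict(np.load(f'/tmp/{n}.npz'))
S,D=ld('side'),ld('scene')
ws,wd=cloud(S),cloud(D)
np.set_printoptions(precision=1,suppress=True)
for nm,w,pts in(('side',ws,{'nose':(383,258),'grip':(407,308),'base':(375,310),'barrel':(425,275),'bt':(252,187),'es':(279,193),'disp':(280,183),'toolA':(355,232),'toolB':(305,157),'pink':(316,250),'table':(300,330)}),('scene',wd,{'grip':(200,257),'barrel':(235,262),'es':(331,183),'bt':(343,174),'A':(279,217),'B':(386,187),'table':(340,260)})):
    for k,(u,v) in pts.items(): print(nm,k,w[v,u])
P=np.r_[ws.reshape(-1,3),wd.reshape(-1,3)]
C=np.r_[S['frame'].reshape(-1,3),D['frame'].reshape(-1,3)]
np.savez('/tmp/pc.npz',P=P,C=C)
# topdown height map
ok=np.isfinite(P[:,0]);P=P[ok];C=C[ok]
x0,x1,y0,y1=200,900,-350,350
s=1.1;im=np.full((770,770,3),255,np.uint8)
o=np.argsort(P[:,2]);P=P[o];C=C[o]
m=(P[:,0]>x0)&(P[:,0]<x1)&(P[:,1]>y0)&(P[:,1]<y1)&(P[:,2]<250)
u=((y1-P[m,1])*s).astype(int);v=((x1-P[m,0])*s).astype(int)
for a,b,c in zip(u,v,C[m]): cv2.circle(im,(int(a),int(b)),1,[int(t) for t in c],-1)
for k in range(-300,301,100): cv2.putText(im,str(k),(int((y1-k)*s),765),0,.4,(0,0,255))
for k in range(200,900,100): cv2.putText(im,str(k),(0,int((x1-k)*s)),0,.4,(0,0,255))
cv2.imwrite('pics/top.png',cv2.resize(im,(600,600)))
```

```text
side nose [ 571.  -213.2  104.2]
side grip [nan nan nan]
side base [ 514.  -254.5    8.8]
side barrel [ 604.3 -303.9  101.1]
side bt [516.8 206.1  81.5]
side es [540.1 117.5 102.5]
side disp [600.8 192.9  60.3]
side toolA [ 571.  -125.1  119.8]
side toolB [689.6 189.  110.1]
side pink [ 466.3 -108.5  118.9]
side table [ 358.8 -179.3   -0.4]
scene grip [ 538.1 -339.3   88.3]
scene barrel [ 627.7 -303.    99.9]
scene es [560.2 115.   98.5]
scene bt [533.2 203.7  81. ]
scene A [nan nan nan]
scene B [709.  183.1 112. ]
scene table [732.5 -47.6   1.2]
```

View pics/top.png

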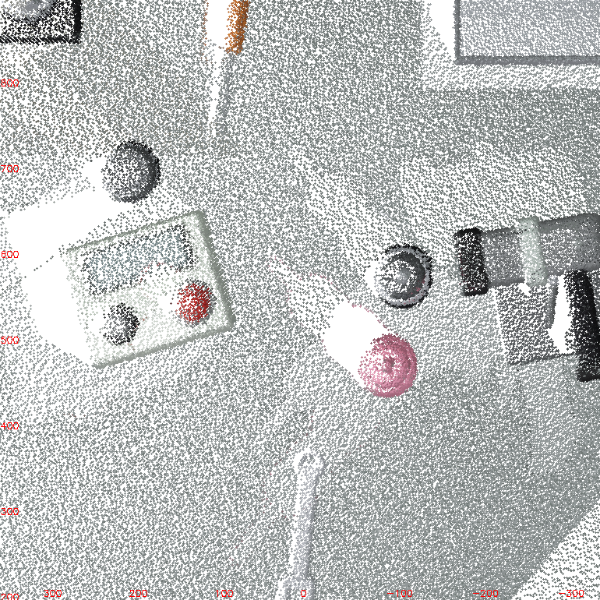

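The top-down map agrees with the given sizes: e-stop top at about 103 and button top at about 81. Next I fit the poses.

```bash
cat > fit.py <<'E'
from h import *
from scipy.optimize import least_squares
def sdb(p,lo,hi):
    c=(np.array(lo)+hi)/2;h=(np.array(hi)-lo)/2
    q=abs(p-c)-h
    return np.linalg.norm(np.maximum(q,0),axis=1)+np.minimum(q.max(1),0)
def reader(p):
    return np.min(np.abs([sdb(p,[-75,-75,0],[75,75,10]),
      sdb(p,[-107,-34,58],[14,-6,92]),sdb(p,[-107,-39,58],[-89,-1,92]),
      np.maximum(np.hypot(p[:,0]-50,p[:,2]-70)-36,np.maximum(p[:,1]-117,-60-p[:,1]))]),axis=0)
def panel(p): return np.abs(sdb(p,[-70,-85,0],[70,85,60]))
def fit(P,model,x0,rad,zlo,zhi):
    m=(np.hypot(P[:,0]-x0[0],P[:,1]-x0[1])<rad)&(P[:,2]>zlo)&(P[:,2]<zhi)
    Q=P[m]
    def loc(x): 
        d=Q-np.array([x[0],x[1],x[3]]);c,s=np.cos(x[2]),np.sin(x[2])
        return np.c_[c*d[:,0]+s*d[:,1],-s*d[:,0]+c*d[:,1],d[:,2]]
    best=None
    for dy in(-.15,0,.15):
        r=least_squares(lambda x:np.minimum(model(loc(x)),15),[x0[0],x0[1],x0[2]+dy,0],loss='soft_l1',f_scale=2)
        if best is None or r.cost<best.cost:best=r
    x=best.x;print(x[:2].round(1),'yaw',np.degrees(x[2]).round(2),'dz',x[3].round(1),'med res',np.median(model(loc(x))).round(2),len(Q))
    return x
E
python3 - <<'E'
from fit import *
np.set_printoptions(precision=1,suppress=True)
d=np.load('/tmp/pc.npz');P=d['P'];ok=np.isfinite(P[:,0]);P=P[ok];C=d['C'][ok]
n=len(P)
h=np.isfinite(np.load('/tmp/pc.npz')['P'][:256000,0]).sum()
for nm,Q in(('all',P),('side',P[:h]),('scene',P[h:])):
    print(nm)
    r=fit(Q,reader,[565,-310,.1],140,5,112)
    p=fit(Q,panel,[555,165,.25],115,15,64)
    for mdl,x,pts in(('r',r,[[-26,-12],[-23,21],[-107,-20]]),('p',p,[[-30,45],[-30,-45]])):
        c,s=np.cos(x[2]),np.sin(x[2])
        print(np.array(pts)@np.array([[c,s],[-s,c]])+x[:2])
    for k,c0,z in(('btn',(525,205),(68,90)),('es',(550,120),(85,110)),('A',(575,-118),(100,170)),('B',(695,200),(60,120))):
        m=(np.hypot(Q[:,0]-c0[0],Q[:,1]-c0[1])<45)&(Q[:,2]>z[0])&(Q[:,2]<z[1])
        t=Q[m];print(k,m.sum(),(t.min(0)+t.max(0))[:2]/2,np.percentile(t[:,2],[5,50,95]))
E
```

```text
all
[ 561.1 -302.8] yaw 10.17 dz -0.5 med res 1.86 11122
[561.8 179.2] yaw 16.64 dz 0.3 med res 1.31 3901
[[ 537.6 -319.2]
 [ 534.7 -286.2]
 [ 459.3 -341.3]]
[[520.2 213.8]
 [546.  127.5]]
btn 235 [522.1 210.5] [68.9 74.4 83.2]
es 255 [545.8 124.3] [ 89.9  98.9 103.3]
A 703 [ 578.4 -119.1] [103.2 118.1 160.9]
B 824 [696.8 198.3] [ 64.6 106.7 114. ]
side
[ 560.4 -300.8] yaw 10.61 dz -0.9 med res 1.63 6543
[561.3 180.7] yaw 16.68 dz -0.0 med res 1.17 2335
[[ 537.  -317.3]
 [ 533.9 -284.3]
 [ 458.9 -340.1]]
[[519.7 215.2]
 [545.5 128.9]]
btn 139 [519.  212.5] [68.9 74.5 82.7]
es 154 [544.4 126.1] [ 89.7  98.8 103. ]
A 396 [ 576.  -118.2] [103.4 117.6 160.4]
B 416 [694.5 200.1] [ 65.4 108.1 113.5]
scene
[ 561.4 -303.7] yaw 9.7 dz 0.2 med res 1.93 4579
[562.2 178. ] yaw 16.75 dz 0.8 med res 1.23 1566
[[ 537.8 -319.9]
 [ 535.2 -286.9]
 [ 459.3 -341.5]]
[[520.5 212.5]
 [546.5 126.3]]
btn 96 [522.3 207.9] [69.2 74.3 83.4]
es 101 [548.3 122.6] [ 90.6  99.2 103.6]
A 307 [ 579.9 -121.6] [103.2 118.3 161.2]
B 408 [699.8 197.2] [ 63.4 105.3 114.2]
```

```bash
cat > inc.py <<'E'
import sys
from h import *
# usage: inc.py cx cy cz cyaw  tx ty tz tyaw : row from commanded pose to target (tool down)
a=list(map(float,sys.argv[1:]))
for i in range(0,len(a)-4,4):
    c,t=a[i:i+4],a[i+4:i+8]
    Rc=R.from_euler('xyz',[-90,0,c[3]],degrees=True)
    d=Rc.inv().apply(np.array(t[:3])-c[:3])
    print('turn y',round(float(np.radians(c[3]-t[3])),4),'shift',d.round(1))
E
python3 inc.py 165.4 550.7 404.8 73.3  289 260 404.8 22.3  413 -30 404.8 -28.7  537.5 -319 404.8 -79.8
```

```text
turn y 0.8901 shift [-242.9    0.  -201.9]
turn y 0.8901 shift [   4.7   -0.  -315.4]
turn y 0.8919 shift [ 248.    -0.  -193.7]
```

>>> carry_out([
  [[0, 0.1, 0], [-27, 0, -22.4], 0],
  [[0, 0.2, 0], [-54, 0, -44.9], 0],
  [[0, 0.3, 0], [-81, 0, -67.3], 0],
  [[0, 0.4, 0], [-108, 0, -89.7], 0],
  [[0, 0.5, 0], [-135, 0, -112.2], 0],
  [[0, 0.6, 0], [-162, 0, -134.6], 0],
  [[0, 0.7, 0], [-189, 0, -157], 0],
  [[0, 0.8, 0], [-216, 0, -179.5], 0],
  [[0, 0.89, 0], [-242.9, 0, -201.9], 0],
  [[0, 0.89, 0], [-242.9, 0, -201.9], 0],
])

```text
time_s: 0.93
ee_pos: [289.7, 255.8, 404.5]
ee_rot: [-90.2, 0.1, 21.8]
force: [-1.1, -0.1, -0.9]
gripper_width: 91.1
```

>>> carry_out([
  [[0, 0.1, 0], [0.5, 0, -35], 0],
  [[0, 0.2, 0], [1, 0, -70], 0],
  [[0, 0.3, 0], [1.6, 0, -105], 0],
  [[0, 0.4, 0], [2.1, 0, -140], 0],
  [[0, 0.5, 0], [2.6, 0, -175], 0],
  [[0, 0.6, 0], [3.1, 0, -210], 0],
  [[0, 0.7, 0], [3.7, 0, -245], 0],
  [[0, 0.8, 0], [4.2, 0, -280], 0],
  [[0, 0.89, 0], [4.7, 0, -315.4], 0],
  [[0, 0.89, 0], [4.7, 0, -315.4], 0],
])

```text
time_s: 1.77
ee_pos: [415.0, -33.9, 404.6]
ee_rot: [-90.1, -0.2, -29.1]
force: [-0.2, 0.6, -1.1]
gripper_width: 91.1
```

>>> carry_out([
  [[0, 0.1, 0], [27.5, 0, -21.5], 0],
  [[0, 0.2, 0], [55, 0, -43], 0],
  [[0, 0.3, 0], [82.6, 0, -64.5], 0],
  [[0, 0.4, 0], [110.2, 0, -86], 0],
  [[0, 0.5, 0], [137.7, 0, -107.6], 0],
  [[0, 0.6, 0], [165.3, 0, -129.1], 0],
  [[0, 0.7, 0], [192.8, 0, -150.6], 0],
  [[0, 0.8, 0], [220.4, 0, -172.1], 0],
  [[0, 0.892, 0], [248, 0, -193.7], 0],
  [[0, 0.892, 0], [248, 0, -193.7], 0],
])

```text
time_s: 2.6
ee_pos: [539.6, -322.9, 403.1]
ee_rot: [-90.0, -0.1, -80.0]
force: [0.2, 0.3, 0.2]
gripper_width: 91.4
```

Run:
```python
from h import *
s=env.state();print({k:np.round(s[k],2) for k in('time_s','ee_pos','ee_rot','qpos','force')})
f=grab('wrist');cv2.imwrite('pics/w1.png',f['frame']);print(f['camera_matrix'],f['hand_eye'])
np.save('/tmp/pose1.npy',np.r_[s['ee_pos'],s['ee_rot']])
```

```text
{'time_s': np.float64(2.6), 'ee_pos': array([ 539.63, -322.95,  403.1 ]), 'ee_rot': array([-89.97,  -0.14, -80.05]), 'qpos': array([-31.93,  23.24,  82.32,  -0.09,  74.33,  48.14]), 'force': array([0.16, 0.29, 0.23])}
[[309.70691629   0.         323.21191429]
 [  0.         309.70691629 201.38749983]
 [  0.           0.           1.        ]] [[ 9.99999566e-01 -2.16319840e-04 -9.06513135e-04  3.07000819e-01]
 [ 8.12427044e-04 -2.74256909e-01  9.61656117e-01  1.84818789e+01]
 [-4.56642788e-04 -9.61656436e-01 -2.74256614e-01  7.86876419e+01]
 [ 0.00000000e+00  0.00000000e+00  0.00000000e+00  1.00000000e+00]]
```

View pics/w1.png

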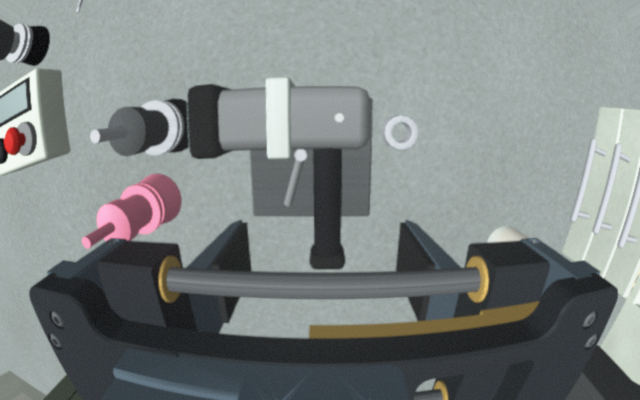

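The wrist view shows the grip (vertical, about 325,150–265), the trigger paddle (300,155 to 288,205) to the left (+y) of it, and open space between. I refit the reader from this view.

```bash
cat > wc.py <<'E'
from h import *
def wcloud(f,pos,rot):
    K=np.array(f['camera_matrix']);z=np.array(f['z_map'],float)
    v,u=np.mgrid[:400,:640];x=(u-K[0,2])/K[0,0];y=(v-K[1,2])/K[1,1];r=np.hypot(x,y)+1e-9
    t=np.tan(np.minimum(r,1.4))/r
    p=np.stack([x*t*z,y*t*z,z],-1);H=np.array(f['hand_eye'])
    p=p@H[:3,:3].T+H[:3,3]
    w=R.from_euler('xyz',rot,degrees=True).apply(p.reshape(-1,3)).reshape(p.shape)+pos
    w[(z==0)|(r>1.3)]=np.nan
    return w
E
python3 - <<'E'
from fit import *
from wc import *
env.grab_frame('wrist')
s=env.state();f=grab('wrist');print(s['time_s'],s['ee_pos'],s['ee_rot'])
w=wcloud(f,s['ee_pos'],s['ee_rot']);P=w.reshape(-1,3);P=P[np.isfinite(P[:,0])]
r=fit(P,reader,[561,-303,.178],150,5,112)
c,sn=np.cos(r[2]),np.sin(r[2])
print((np.array([[-26,-12],[-23,21]])@np.array([[c,sn],[-sn,c]])+r[:2]).round(1))
d=P-[r[0],r[1],0];L=np.c_[c*d[:,0]+sn*d[:,1],-sn*d[:,0]+c*d[:,1],d[:,2]]
for x in(-35,-30,-20,-10,-60,-80):
    m=(abs(L[:,0]-x)<4)&(L[:,2]>55)&(L[:,2]<96)&(abs(L[:,1])<45)
    t=L[m]; g=t[t[:,1]<0];tr=t[t[:,1]>0]
    print(x,'grip y',np.percentile(g[:,1],[2,98]).round(1) if len(g) else '',g[:,2].max().round(1),'trig y',np.percentile(tr[:,1],[2,98]).round(1) if len(tr)>3 else '')
E
```

```text
2.7 [ 538.02682804 -319.10043586  403.39331944] [-90.07617706   0.12776321 -79.76731517]
[ 563.4 -301.2] yaw 10.24 dz 1.3 med res 1.46 22382
[[ 539.9 -317.7]
 [ 537.  -284.7]]
-35 grip y [-35.3  -8.1] 95.5 trig y [13.9 22.1]
-30 grip y [-35.2  -8.1] 95.6 trig y [12.7 22.1]
-20 grip y [-35.   -8.2] 95.2 trig y [ 8.9 17.7]
-10 grip y [-34.7  -8.2] 95.0 trig y [ 6.5 14.5]
-60 grip y [-34.7  -8. ] 95.1 trig y 
-80 grip y [-35.3  -7.9] 95.4 trig y
```

>>> carry_out([
  [[0, 0, 0], [0.5, 20, 1], 0],
  [[0, 0, 0], [0.5, 40, 1], 0],
  [[0, 0, 0], [0.5, 60, 1], 0],
  [[0, 0, 0], [0.5, 80, 1], 0],
  [[0, 0, 0], [0.5, 100, 1], 0],
  [[0, 0, 0], [0.5, 120, 1], 0],
  [[0, 0, 0], [0.5, 140, 1], 0],
  [[0, 0, 0], [0.5, 157, 1], 0],
  [[0, 0, 0], [0.5, 157, 1], 0],
  [[0, 0, 0], [0.5, 157, 1], 0],
])

```text
time_s: 3.58
ee_pos: [538.3, -317.8, 247.6]
ee_rot: [-90.1, 0.1, -79.7]
force: [0.1, 1.0, 0.1]
gripper_width: 91.5
```

Run:
```python
from h import *
s=env.state();print({k:np.round(s[k],2) for k in('time_s','ee_pos','ee_rot','force')})
f=grab('wrist');cv2.imwrite('pics/w2.png',f['frame'])
```

```text
{'time_s': np.float64(3.58), 'ee_pos': array([ 538.28, -317.84,  247.58]), 'ee_rot': array([-9.007e+01,  9.000e-02, -7.970e+01]), 'force': array([0.1 , 1.01, 0.08])}
```

View pics/w2.png

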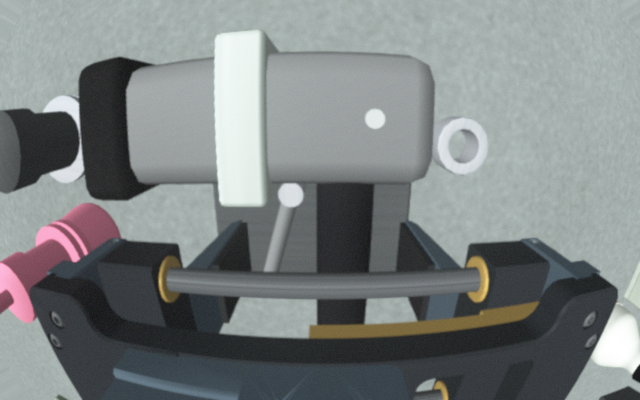

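Fingers straddle grip (about 343,250) and trigger (290,195 to 275,270). Now I close.

>>> carry_out([
  [[0, 0, 0], [0, 0, 0], 0.2],
  [[0, 0, 0], [0, 0, 0], 0.35],
  [[0, 0, 0], [0, 0, 0], 0.45],
  [[0, 0, 0], [0, 0, 0], 0.55],
  [[0, 0, 0], [0, 0, 0], 0.6],
  [[0, 0, 0], [0, 0, 0], 0.6],
  [[0, 0, 0], [0, 0, 0], 0.6],
  [[0, 0, 0], [0, 0, 0], 0.6],
  [[0, 0, 0], [0, 0, 0], 0.6],
  [[0, 0, 0], [0, 0, 0], 0.6],
], force=20)

```text
time_s: 4.47
ee_pos: [537.8, -320.0, 247.3]
ee_rot: [-90.1, -0.0, -79.8]
force: [-4.8, -2.9, 0.6]
gripper_width: 43.6
```

>>> carry_out([
  [[0, 0, 0], [0, 0, 0], 0.6],
  [[0, 0, 0], [0, 0, 0], 0.6],
  [[0, 0, 0], [0, 0, 0], 0.6],
  [[0, 0, 0], [0, 0, 0], 0.6],
  [[0, 0, 0], [0, 0, 0], 0.6],
  [[0, 0, 0], [0, 0, 0], 0.6],
])

```text
time_s: 4.97
ee_pos: [537.8, -320.0, 247.3]
ee_rot: [-90.1, -0.0, -79.8]
force: [-4.3, -3.1, -0.2]
gripper_width: 43.9
```

Run:
```python
from h import *
f=grab('wrist');cv2.imwrite('pics/w3.png',f['frame']);print(env.state()['force'])
```

```text
[-5.09066129 -2.14172554  0.67475313]
```

View pics/w3.png

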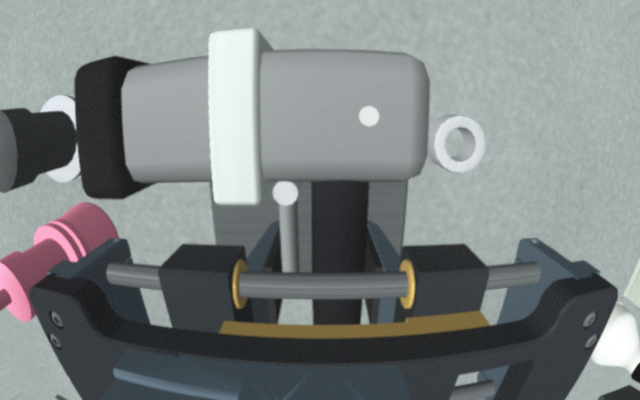

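The trigger (288,190 to 290,270) now lies parallel to the grip, and the opening is 43.9 against 44 expected, so it is fully squeezed. Release, then rise.

>>> carry_out([
  [[0, 0, 0], [0, 0, 0], 0.4],
  [[0, 0, 0], [0, 0, 0], 0.2],
  [[0, 0, 0], [0, 0, 0], 0],
  [[0, 0, 0], [0, 0, 0], 0],
  [[0, 0, 0], [0, 0, 0], 0],
  [[0, 0, 0], [0, 0, 0], 0],
  [[0, 0, 0], [0, 0, 0], 0],
  [[0, 0, 0], [0, 0, 0], 0],
  [[0, 0, 0], [0, 0, 0], 0],
  [[0, 0, 0], [0, 0, 0], 0],
])

```text
time_s: 5.85
ee_pos: [538.5, -319.6, 247.8]
ee_rot: [-90.0, -0.0, -79.8]
force: [-0.0, 0.6, -1.1]
gripper_width: 91.3
```

>>> carry_out([
  [[0, 0, 0], [0, -15, 0], 0],
  [[0, 0, 0], [0, -35, 0], 0],
  [[0, 0, 0], [0, -60, 0], 0],
  [[0, 0, 0], [0, -90, 0], 0],
  [[0, 0, 0], [0, -120, 0], 0],
  [[0, 0, 0], [0, -150, 0], 0],
  [[0, 0, 0], [0, -157, 0], 0],
  [[0, 0, 0], [0, -157, 0], 0],
  [[0, 0, 0], [0, -157, 0], 0],
])

```text
time_s: 6.6
ee_pos: [538.2, -319.3, 404.1]
ee_rot: [-90.0, 0.0, -79.8]
force: [-0.2, 0.3, -0.3]
gripper_width: 91.0
```

```bash
python3 - <<'E'
from fit import *
from wc import *
s=env.state();f=grab('wrist');print(s['time_s'],s['ee_pos'],s['gripper_width'])
w=wcloud(f,s['ee_pos'],s['ee_rot']);P=w.reshape(-1,3);P=P[np.isfinite(P[:,0])]
r=fit(P,reader,[563,-301,.178],150,5,112)
c,sn=np.cos(r[2]),np.sin(r[2])
d=P-[r[0],r[1],0];L=np.c_[c*d[:,0]+sn*d[:,1],-sn*d[:,0]+c*d[:,1],d[:,2]]
for x in(-35,-30,-20):
    m=(abs(L[:,0]-x)<4)&(L[:,2]>55)&(L[:,2]<96)&(abs(L[:,1])<45)&(L[:,1]>0)
    print(x,np.percentile(L[m][:,1],[2,98]).round(1))
E
python3 inc.py 538.5 -319.2 404.8 -79.8  525 -60 404.8 -44  505 200 404.8 0
```

```text
6.6 [ 538.18529245 -319.31429198  404.06829781] 90.9740108784383
[ 563.3 -301. ] yaw 10.21 dz 1.3 med res 1.43 22217
-35 [13.8 21.1]
-30 [12.1 21.1]
-20 [ 8.7 17.7]
turn y -0.6248 shift [-257.5    0.    32.6]
turn y -0.7679 shift [-195.     0.   173.1]
```

Trigger is back at rest (its outer face matches the first measurement). Next: travel to the button with the gripper closing.

```bash
python3 inc.py 538.5 -319.2 404.8 -79.8  529 -54 404.8 -31.6  520.4 211.5 404.8 16.6
```

```text
turn y -0.8412 shift [-262.7    0.    37.6]
turn y -0.8412 shift [-146.4    0.   221.6]
```

>>> carry_out([
  [[0, -0.1, 0], [-30, 0, 4], 0.3],
  [[0, -0.2, 0], [-60, 0, 8.6], 0.6],
  [[0, -0.3, 0], [-92, 0, 13], 1],
  [[0, -0.4, 0], [-124, 0, 17.7], 1],
  [[0, -0.5, 0], [-156, 0, 22.3], 1],
  [[0, -0.6, 0], [-188, 0, 26.9], 1],
  [[0, -0.7, 0], [-219, 0, 31.3], 1],
  [[0, -0.8, 0], [-250, 0, 35.7], 1],
  [[0, -0.841, 0], [-262.7, 0, 37.6], 1],
  [[0, -0.841, 0], [-262.7, 0, 37.6], 1],
])

```text
time_s: 7.48
ee_pos: [528.6, -52.0, 403.0]
ee_rot: [-90.1, 0.2, -31.4]
force: [-1.5, -0.0, 0.3]
gripper_width: 27.5
```

>>> carry_out([
  [[0, -0.1, 0], [-17, 0, 26], 1],
  [[0, -0.2, 0], [-34, 0, 52], 1],
  [[0, -0.3, 0], [-52, 0, 78], 1],
  [[0, -0.4, 0], [-69, 0, 105], 1],
  [[0, -0.5, 0], [-87, 0, 131], 1],
  [[0, -0.6, 0], [-104, 0, 158], 1],
  [[0, -0.7, 0], [-122, 0, 184], 1],
  [[0, -0.8, 0], [-139, 0, 211], 1],
  [[0, -0.841, 0], [-146.4, 0, 221.6], 1],
  [[0, -0.841, 0], [-146.4, 0, 221.6], 1],
])

```text
time_s: 8.32
ee_pos: [521.0, 212.5, 403.5]
ee_rot: [-90.0, 0.1, 16.6]
force: [0.5, -0.4, -0.6]
gripper_width: 0.2
```

>>> carry_out([
  [[0, 0, 0], [0, 30, 0], 1],
  [[0, 0, 0], [0, 60, 0], 1],
  [[0, 0, 0], [0, 60, 0], 1],
  [[0, 0, 0], [0, 60, 0], 1],
])

```text
time_s: 8.65
ee_pos: [520.7, 209.5, 343.4]
ee_rot: [-90.1, 0.3, 16.4]
force: [-1.0, -0.2, 0.9]
gripper_width: 0.3
```

Run:
```python
from fit import *
from wc import *
np.set_printoptions(precision=1,suppress=True)
s=env.state();f=grab('wrist');print(s['time_s'],s['ee_pos'],s['ee_rot'],s['gripper_width'],s['force'])
w=wcloud(f,s['ee_pos'],s['ee_rot']);P=w.reshape(-1,3);P=P[np.isfinite(P[:,0])]
cv2.imwrite('pics/w4.png',f['frame'])
p=fit(P,panel,[561.5,179.5,.29],115,15,64)
c,sn=np.cos(p[2]),np.sin(p[2])
print(np.array([[-30,45],[-30,-45]])@np.array([[c,sn],[-sn,c]])+p[:2])
d=P-[p[0],p[1],0];L=np.c_[c*d[:,0]+sn*d[:,1],-sn*d[:,0]+c*d[:,1],d[:,2]]
m=(np.hypot(L[:,0]+30,L[:,1]-45)<28)&(L[:,2]>63)&(L[:,2]<95);t=L[m]
print(len(t))
for z in range(62,90,2):
    q=t[(t[:,2]>=z)&(t[:,2]<z+2)]
    if len(q): print(z,len(q),q.min(0)[:2],q.max(0)[:2])
```

```text
8.65 [520.7 209.5 343.4] [-90.1   0.3  16.4] 0.27788910387782956 [-1.  -0.2  0.9]
[565.6 179.6] yaw 16.61 dz 1.8 med res 0.79 10674
[[523.9 214.1]
 [549.7 127.9]]
1951
62 15 [-53.1  38.6] [-3.8 72.8]
64 17 [-51.2  54.5] [-11.3  67.7]
66 21 [-49.2  57.2] [-14.1  67.6]
68 26 [-50.1  56.5] [-13.5  67.1]
70 55 [-52.7  29.6] [-10.   67.4]
72 749 [-52.6  25.4] [-10.   67.6]
74 196 [-51.7  25.9] [-11.8  65.6]
76 15 [-38.8  56.5] [-25.6  59.5]
78 22 [-41.3  39.3] [-18.9  59.8]
80 70 [-44.6  33.1] [-17.4  58.8]
82 610 [-44.6  32.5] [-17.5  58.8]
84 155 [-43.6  35.1] [-20.1  57.7]
```

View pics/w4.png

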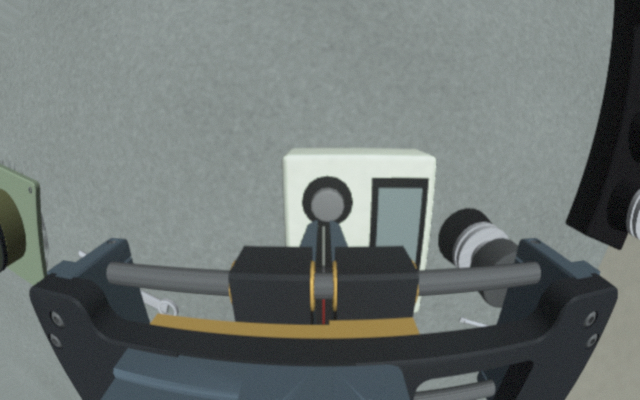

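The button (327,203; top z about 81–82) stands about 10 mm proud of its housing, so the closed tips can press it straight down. The e-stop is hidden behind the gripper, 90 mm away.

>>> carry_out([
  [[0, 0, 0], [2, 20, 1.5], 1],
  [[0, 0, 0], [2, 40, 1.5], 1],
  [[0, 0, 0], [2, 56, 1.5], 1],
  [[0, 0, 0], [2, 66, 1.5], 1],
  [[0, 0, 0], [2, 66, 1.5], 1],
  [[0, 0, 0], [2, 66, 1.5], 1],
  [[0, 0, 0], [2, 66, 1.5], 1],
])

```text
time_s: 9.28
ee_pos: [522.7, 213.3, 280.4]
ee_rot: [-90.0, -0.2, 16.5]
force: [1.4, -0.1, 0.4]
gripper_width: 0.4
```

>>> carry_out([
  [[0, 0, 0], [0, 2, 0], 1],
  [[0, 0, 0], [0, 4, 0], 1],
  [[0, 0, 0], [0, 6, 0], 1],
  [[0, 0, 0], [0, 8, 0], 1],
  [[0, 0, 0], [0, 8, 0], 1],
  [[0, 0, 0], [0, 8, 0], 1],
])

```text
time_s: 9.78
ee_pos: [522.2, 213.4, 271.1]
ee_rot: [-90.0, -0.0, 16.6]
force: [-0.6, -0.4, 2.4]
gripper_width: 0.4
```

>>> carry_out([
  [[0, 0, 0], [0, 1.5, 0], 1],
  [[0, 0, 0], [0, 3, 0], 1],
  [[0, 0, 0], [0, 4, 0], 1],
  [[0, 0, 0], [0, 4, 0], 1],
  [[0, 0, 0], [0, 4, 0], 1],
])

```text
time_s: 10.2
ee_pos: [522.2, 213.4, 267.1]
ee_rot: [-90.0, -0.1, 16.6]
force: [-0.7, 0.9, 3.7]
gripper_width: 0.6
```

>>> carry_out([
  [[0, 0, 0], [0, 1, 0], 1],
  [[0, 0, 0], [0, 2, 0], 1],
  [[0, 0, 0], [0, 2, 0], 1],
  [[0, 0, 0], [0, 2, 0], 1],
])

```text
time_s: 10.53
ee_pos: [522.1, 213.3, 266.9]
ee_rot: [-90.0, -0.1, 16.6]
force: [-3.0, -1.9, 16.3]
gripper_width: 0.4
```

It bottomed at tip z 75.9, which is 6 mm below the button's rest height, and the force jumped to 16 N. I hold briefly, then retreat.

>>> carry_out([
  [[0, 0, 0], [0, 0, 0], 1],
  [[0, 0, 0], [0, 0, 0], 1],
  [[0, 0, 0], [0, -4, 0], 1],
  [[0, 0, 0], [0, -10, 0], 1],
  [[0, 0, 0], [0, -25, 0], 1],
  [[0, 0, 0], [0, -50, 0], 1],
  [[0, 0, 0], [0, -80, 0], 1],
  [[0, 0, 0], [0, -110, 0], 1],
  [[0, 0, 0], [0, -110, 0], 1],
  [[0, 0, 0], [0, -110, 0], 1],
])

```text
time_s: 11.37
ee_pos: [522.0, 213.3, 376.0]
ee_rot: [-90.0, -0.1, 16.6]
force: [-0.3, -0.4, -0.4]
gripper_width: 0.1
```

Run:
```python
from fit import *
from wc import *
np.set_printoptions(precision=1,suppress=True)
s=env.state();f=grab('wrist');print(s['time_s'],s['ee_pos'],s['force'])
P=wcloud(f,s['ee_pos'],s['ee_rot']).reshape(-1,3)
m=(np.hypot(P[:,0]-523,P[:,1]-214)<9)&(P[:,2]<95);print('button z',np.median(P[m][:,2]),m.sum())
Q=cloud(grab('side')).reshape(-1,3)
for k,c0,z in(('es',(550,120),(85,110)),('A',(575,-118),(100,170)),('B',(695,200),(60,120))):
    m=(np.hypot(Q[:,0]-c0[0],Q[:,1]-c0[1])<45)&(Q[:,2]>z[0])&(Q[:,2]<z[1])
    t=Q[m];print(k,m.sum(),(t.min(0)+t.max(0))[:2]/2,np.percentile(t[:,2],[5,50,95]))
```

```text
11.3667 [522.  213.3 376. ] [-0.3 -0.4 -0.4]
button z 83.54506323134939 292
es 155 [544.6 125.3] [ 90.3  99.2 102.9]
A 407 [ 575.2 -118.3] [102.7 117.5 160.6]
B 420 [695.9 200.5] [ 64.2 107.6 113.8]
```

The button is up again (83.5 in the wrist frame, where 82–84 was measured before the press). The e-stop and both tool holders have not moved.

```bash
python3 -c "
from workcell import env
print(env.job_done())"
```

```text
the job is handed in; nothing more can be done
None
```

I squeezed the scanner trigger fully in and let it spring back, then pressed the small push button fully down and let it come up. I handed the job in at about 11.4 s; no verdict is reported.

- **Trigger:** I pinched it against the back of the grip at 20 N. The opening stopped at 43.9 mm, where 44 mm is fully squeezed, and held there for more than 0.5 s. Afterwards the paddle was back at its rest position within 1 mm.
- **Push button:** The closed fingertips pressed it about 6 mm down until it bottomed, with the force rising to 16 N. Afterwards its top measured 83.5 mm, against 82–84 mm before the press.
- **E-stop and tool holders:** The e-stop height and both holders matched their starting measurements within about 1.5 mm. The arm was clear of everything, with the wrist force near zero.
- **Disagreement:** The camera fits differed from each other by 2–4 mm, on the panel's x position and in height. The contact forces and positions during the moves settled the differences. No check failed.

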